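# Pump up the splint-damping sprayer

### The job

The basket maker needs the blue pressure sprayer on the table pumped up. With your fingertips press its orange pump button right down and let it spring right back up, again and again, until the red gauge pin on the sprayer's shoulder stands fully out; finish with the pump button up. Leave the sprayer standing upright where it is, neither picked up nor shoved, do not touch the gauge pin, and leave the other things on the table alone.

Things in the scene. Friction and masses are not known exactly. Their poses are not given: they have to be found in the camera images.
- sprayer: 1.5 litre hand pressure sprayer, loose on the table, 0.8 to 1.6 kg: blue round tank 116 mm across, 176 mm tall, black pump head above (50 mm across, to 233 mm). Origin: centre of its underside, z up. A brass nozzle reaches 76 mm to its +x at 210 mm height; a black D-shaped handle with orange trigger reaches 105 mm to -x, up to 227 mm high. Gauge pin: on the shoulder, 43 mm from the axis.
- pump (a joint): how far the orange pump button is pressed, m: 0 up, 0.040 right down; it moves straight down along the sprayer's axis. A spring pushes it back up when let go (4 N at the top, 9 N at the bottom; with the pump's resistance a stroke takes up to about 15 N). A stroke pumps only if it starts from all the way up and goes at least 34 mm down; shorter ones add little or nothing.
- pump_top (a point): centre of the flat top of the orange pump button, a disc 51 mm across (flat part 42 mm) and 24 mm thick, on the sprayer's axis, 300 mm above the table when up and 260 mm when right down; the point moves with the button. The button is the highest part of the sprayer.
- gauge_pin (a joint): how far the red gauge pin has come out, m: about 0 in, 0.016 fully out (over 0.012 counts). It stays in for the first strokes, shows 3 to 9 mm after the last but one and pops to 16 mm on the last; 4 to 6 full strokes are needed, depending on the pressure left in the tank. Strokes after that vent off and change nothing. It never falls back by itself.
- pin_top (a point): centre of the top of the red gauge pin (13 mm across, in a black boss 24 mm across on the tank shoulder, 43 mm from the axis towards 69 degrees from +x to +y; a white band shows at its root when fully out), 183 mm above the table when in, 199 mm when fully out.
- paper_cup: bystander: open cream paper cup with a yellow band, 78 mm across the rim, 95 mm tall; origin at the centre of its underside.
- splint_coil: bystander: pale coil of wood splint lying flat, 104 mm across, 28 mm tall; origin at the centre of its underside.
- carving_knife: bystander: knife lying along its x axis, 215 mm long, 23 mm tall, wooden handle to -x; origin under the joint of handle and blade.
- mallet: bystander: wooden mallet lying along its x axis, head (60 x 105 x 66 mm) centred 100 mm to +x, handle reaching 130 mm to -x; origin underneath.
- spring_clamp: bystander: black spring clamp with orange tips lying flat, 135 mm long, 80 mm wide, 18 mm tall; origin under its pivot.
- tape_measure: bystander: yellow tape measure, 66 x 38 x 66 mm; origin at the centre of its underside.
- bent_hoop: bystander: thin bent-wood hoop lying flat, 170 mm across, 35 mm tall; origin at the centre of its underside.

How it is judged:
On the way, in this order (a step that is already met when the one before it is completed fails the run):
1. the pump button is pressed down for a full stroke (value of joint pump above 0.03 m).
2. it is let back up (value of joint pump below 0.008 m).
3. it is pressed down for another full stroke (value of joint pump above 0.03 m).
4. it is let back up again (value of joint pump below 0.008 m).
5. after more strokes the gauge pin is fully out (value of joint gauge_pin above 0.012 m), for 0.1 s.
At the end, for the whole second after the job is handed in: the gauge pin is out by more than 12 mm, the pump button is back up (within 6 mm), and the sprayer stands upright and still on the table within 30 mm of where it stood (value of joint gauge_pin above 0.012 m and value of joint pump below 0.006 m and angle between sprayer's own z axis and vertical below 0.05 rad and height (world z) of sprayer below 0.008 m and distance of sprayer from where it was at the start of the episode below 0.03 m and linear speed of sprayer below 0.02 m/s); the robot touches nothing.
It fails at once if the sprayer is lifted off the table (height (world z) of sprayer above 0.012 m).
It fails at once if the sprayer is tipped by more than about 14 degrees (angle between sprayer's own z axis and vertical above 0.25 rad).
It fails at once if the sprayer is shoved or carried more than 50 mm (distance of sprayer from where it was at the start of the episode above 0.05 m).
It fails at once if the robot touches the gauge pin (contact force between any of the fingers, the arm and gauge_pin above 0.5 N).
It fails at once if one of the other things on the table is moved more than 30 mm (distance of any of paper_cup, splint_coil, carving_knife, mallet, spring_clamp, tape_measure, bent_hoop from where it was at the start of the episode above 0.03 m).
It also fails if it takes over 53 s, if anything falls off the work surface, if the arm or the gripper's body presses on something with over 40 N, if the wrist force passes 120 N, or if a joint passes its speed limit or range.

### The arm

A 7-joint arm with a two-finger parallel gripper is mounted at the origin on the work surface. World frame = base frame: x ahead of the robot, y to its left, z up, the work surface at z = 0. Lengths are in m, angles in rad, forces in N, time in s.
With the tool pointing down it reaches from about 0.4 to 0.875 m from the base axis. Payload 19.3 kg.
Tool frame: the origin (TCP) lies midway between the tips of the shut fingers; the grasp point (between the pads) lies ctrl.hold_point_z behind it (ctrl.hold_point_z is the distance from the TCP to the grasp point, in m); z points along the fingers, y is the line along which they close (so a half turn about z gives the same grasp; the last joint's range is limited). The gripper opens to 85 mm and grips with 20 to 120 N. Pads are 22 mm wide; open, the fingers measure 114 mm over their backs; the gripper's body (76 mm by 85 mm) begins 54 mm behind the grasp point. The pads swing forward as they close: fully open they stand 13 mm farther back than shut.
Start: joints at [-1.329, 0.521, -0.036, 1.599, 0.021, 1.021, -0.113], TCP at [0.192, 0.595, 0.231] pointing down, gripper open.
Joint ranges: [-2.91, 2.91], [-0.3, 2.13], [-1.5, 1.42], [0.17, 2.43], [-1.26, 4.41], [0.16, 1.93], [-2.52, 2.52]. Speed limits (rad/s): [1.89, 1.89, 2.39, 2.39, 3.01, 3.01, 3.01].

### API

Orientations are given as a unit quaternion [w, x, y, z].
In Python, from plant import status, cams, workorder, ctrl gives the robot as it stands.
- The arm moves only by the tool arm_command, never from a script. Its argument "targets" is a list of rows, each an object with "xyz": the shift along the world's x, y, z in units of 30 mm (1.0 is 30 mm), a list of three; "yaw": the turn about the world's z in degrees; "jaw": the opening, from -1 (shut) to 1 (fully open). In form: [{"xyz": [dx, dy, dz], "yaw": yaw, "jaw": jaw}, ...]. A call has exactly 8 rows; each row shifts and turns the commanded pose from where the row before left it; what a row does not reach is not made up. A row lasts 1/8 s, in which the tool goes at most 62.5 mm and 10.7 degrees, less where a joint would pass 70% of its speed; a pose out of reach is approached as far as the arm can. A call is refused whole if a number of a shift passes 1 or a number of a turn 10.7, either way. A call with a gripper value outside its range is refused whole. The fingers move at their own pace and stop on an object; the grip force is fixed at half the most. Time passes only in rows, so rows that do not move let the fingers close, or fill a call up. It gives the time, the measured TCP pose, the force, the opening and the grip force at its end, in the units of the state.
- status.sense(): the state, without advancing time (a new reading comes with each control period).
- cams.get_image(name): name is "scene" or "top" or "wrist"; returns a dict with "frame" (384x512x3 uint8, red, green, blue), "range_z" (384x512 float32, m along the optical axis (not along the pixel's ray), 0 where there is no reading), "K" (3x3 intrinsics, pixels), "eye" and "orientation" of the camera in the world; the wrist camera has in their place "T_tool_cam" (4x4, takes a point from camera to tool coordinates, whose origin is the TCP and whose axes are the flange's). Camera axes: x right, y down, z forward; pixel columns grow to the right and rows downward; lengths in m; the calibration is good to about 2 mm. A picture is of the moment at which its call begins: read the wrist's pose just before it.
- workorder.job_done(): hands the job in; it is judged then, once.
The state is a dict: "clock": time; "joints": joint angles; "qvel": joint speeds; "effort": joint torques, N m; "tcp_pos": TCP position; "orientation": TCP orientation; "contact_force": force on the tool from outside, world axes, zero at the start; "moment": the same for the moment, N m; "width": finger opening in m; "grasp_force": force on a finger pad.
Only numpy, scipy, OpenCV 4.12 (cv2) and the standard library are available. Lean on these libraries where they do the work, as an engineer would, in place of code of your own. Each camera call takes 0.05 s, during which the arm holds its last target. There are 200 camera calls.

## Working session

There is one attempt and no reset: what is moved stays moved. The work goes in short steps, Python scripts to look and compute and a tool call to move; the robot and the scene stay as the last step left them, time stands still between calls to the robot, and variables do not carry over. Pictures are saved under pics/ and viewed, at most 10 in all, crops included, and the job is handed in when it is done.

Besides the shell and the picture viewer there is one more tool, called in YAML: its name, and indented under it one key for each argument. arm_command: Moves the arm, as the interface text tells. Its arguments: {"type":"object","properties":{"targets":{"type":"array","items":{"type":"object","properties":{"xyz":{"type":"array","items":{"type":"number"}},"yaw":{"type":"number"},"jaw":{"type":"number"}}}}},"required":["targets"]}

```bash
mkdir -p pics
cat > h.py <<'E'
import numpy as np,cv2
from scipy.spatial.transform import Rotation as R
from plant import status,cams,workorder,ctrl
def q2R(q): return R.from_quat([q[1],q[2],q[3],q[0]]).as_matrix()
def grab(n):
    s=status.sense(); d=cams.get_image(n)
    if n=='wrist':
        T=np.eye(4);T[:3,:3]=q2R(s['orientation']);T[:3,3]=s['tcp_pos'];T=T@np.array(d['T_tool_cam']);d['R'],d['t']=T[:3,:3],T[:3,3]
    else: d['R'],d['t']=q2R(d['orientation']),np.array(d['eye'])
    return d
def cloud(d):
    z=d['range_z'];K=d['K'];v,u=np.mgrid[:z.shape[0],:z.shape[1]]
    P=np.stack([(u-K[0][2])/K[0][0]*z,(v-K[1][2])/K[1][1]*z,z],-1)@d['R'].T+d['t']
    P[z==0]=np.nan
    return P
def save(d,name): cv2.imwrite('pics/'+name,d['frame'][:,:,::-1])
E
python3 - <<'E'
from h import *
s=status.sense();print(s['tcp_pos'],s['orientation'],s['width'],s['clock'],ctrl.hold_point_z)
for n in('scene','top'):
    d=grab(n);save(d,n+'.png');P=cloud(d);hsv=cv2.cvtColor(d['frame'],cv2.COLOR_RGB2HSV)
    m=(hsv[...,0]>4)&(hsv[...,0]<20)&(hsv[...,1]>150)&(hsv[...,2]>100)&(P[...,2]>.2)&(P[...,2]<.35)
    k,l,st,c=cv2.connectedComponentsWithStats(m.astype(np.uint8))
    for i in range(1,k):
        if st[i,4]>20:
            q=P[l==i];print(n,st[i],c[i].round(),np.nanmedian(q,0).round(3),np.nanmin(q,0).round(3),np.nanmax(q,0).round(3))
            t=q[q[:,2]>.295];
            if len(t): print(' top',len(t),t.mean(0),(t.min(0)+t.max(0))/2,np.ptp(t,0))
E
```

```text
[0.1916601  0.59454476 0.2307277 ] [-5.22018123e-05  1.55274753e-01  9.87871164e-01 -5.58238402e-04] 0.08526959393910298 0.0 0.0187
scene [238 167  19  17 246] [247. 175.] [0.556 0.024 0.299] [0.527 0.002 0.287] [0.577 0.046 0.304]
 top 224 [0.55420124 0.02295977 0.2995203 ] [0.55287083 0.02355656 0.29951591] [0.04783695 0.0435778  0.00876677]
top [255 170  18  18 252] [263. 179.] [0.551 0.026 0.301] [0.529 0.003 0.228] [0.575 0.048 0.306]
 top 242 [0.551871   0.02515332 0.30052509] [0.55243885 0.02539098 0.30066562] [0.04606036 0.04480384 0.01090705]
```

View pics/scene.png

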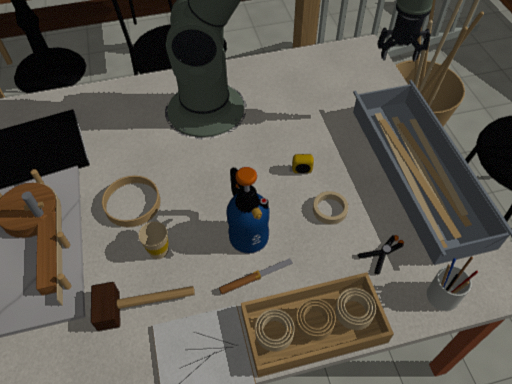

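View pics/top.png

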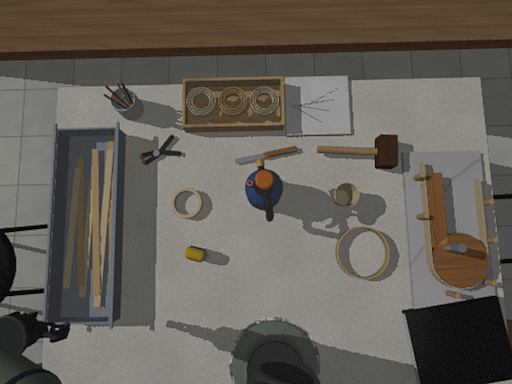

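The orange button is at about scene pixel (246,175) and top pixel (263,179), which puts it at (0.552, 0.025, 0.300). This agrees with the stated height and disc size. The nozzle points to +x, the handle points toward the base, and the pin is on the +y side. I'll shut the fingers, rise and go over.

arm_command:
  targets:
    - {"xyz": [0, 0, 1], "yaw": 0, "jaw": -1}
    - {"xyz": [0, 0, 1], "yaw": 0, "jaw": -1}
    - {"xyz": [0, 0, 1], "yaw": 0, "jaw": -1}
    - {"xyz": [0, 0, 1], "yaw": 0, "jaw": -1}
    - {"xyz": [0.6, -0.9, 0.4], "yaw": 0, "jaw": -1}
    - {"xyz": [0.6, -0.9, 0], "yaw": 0, "jaw": -1}
    - {"xyz": [0.6, -0.9, 0], "yaw": 0, "jaw": -1}
    - {"xyz": [0.6, -0.9, 0], "yaw": 0, "jaw": -1}

```text
clock: 1.1
tcp_pos: [0.2642, 0.4858, 0.3631]
orientation: [-0.0, 0.155, 0.988, -0.0]
contact_force: [0.7, 0.8, 0.5]
width: 0.0001
grasp_force: 0.0
```

arm_command:
  targets:
    - {"xyz": [0.6, -0.9, 0], "yaw": 0, "jaw": -1}
    - {"xyz": [0.6, -0.9, 0], "yaw": 0, "jaw": -1}
    - {"xyz": [0.6, -0.9, 0], "yaw": 0, "jaw": -1}
    - {"xyz": [0.6, -0.9, 0], "yaw": 0, "jaw": -1}
    - {"xyz": [0.6, -0.9, 0], "yaw": 0, "jaw": -1}
    - {"xyz": [0.6, -0.9, 0], "yaw": 0, "jaw": -1}
    - {"xyz": [0.6, -0.9, 0], "yaw": 0, "jaw": -1}
    - {"xyz": [0.6, -0.9, 0], "yaw": 0, "jaw": -1}

```text
clock: 2.1
tcp_pos: [0.4081, 0.2698, 0.3632]
orientation: [-0.0, 0.155, 0.988, -0.0]
contact_force: [0.4, -0.6, 0.0]
width: -0.0001
grasp_force: 0.0
```

arm_command:
  targets:
    - {"xyz": [0.6, -1, 0], "yaw": 0, "jaw": -1}
    - {"xyz": [0.6, -1, 0], "yaw": 0, "jaw": -1}
    - {"xyz": [0.6, -1, 0], "yaw": 0, "jaw": -1}
    - {"xyz": [0.6, -1, 0], "yaw": 0, "jaw": -1}
    - {"xyz": [0.6, -1, 0], "yaw": 0, "jaw": -1}
    - {"xyz": [0.6, -1, 0], "yaw": 0, "jaw": -1}
    - {"xyz": [0.6, -1, 0], "yaw": 0, "jaw": -1}
    - {"xyz": [0.6, -1, 0], "yaw": 0, "jaw": -1}

```text
clock: 3.1
tcp_pos: [0.5521, 0.0299, 0.3631]
orientation: [-0.0, 0.155, 0.988, -0.0]
contact_force: [0.1, 1.0, 0.6]
width: -0.0002
grasp_force: 0.0
```

Run:
```python
from h import *
d=grab('wrist');save(d,'w1.png');P=cloud(d);hsv=cv2.cvtColor(d['frame'],cv2.COLOR_RGB2HSV)
m=(hsv[...,0]>4)&(hsv[...,0]<20)&(hsv[...,1]>150)&(hsv[...,2]>80)&(abs(P[...,2]-.3)<.006)
q=P[m];print(m.sum(),status.sense()['tcp_pos'],q.mean(0),(q.min(0)+q.max(0))/2,np.ptp(q,0))
```

```text
2824 [0.55355617 0.02556032 0.36303568] [0.54678561 0.02474234 0.29942351] [0.5487153  0.02422497 0.29806165] [0.04774628 0.04866855 0.0080707 ]
```

View pics/w1.png

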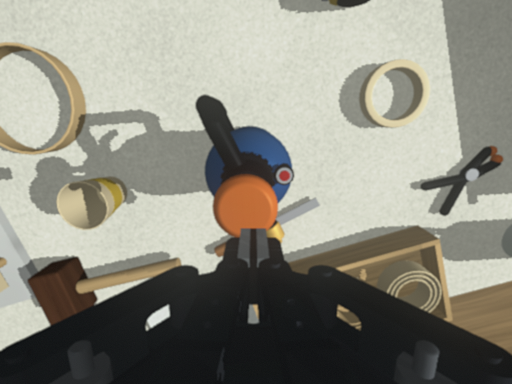

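The wrist view shows the shut fingers at about (252,240), just above the button at (246,205). The pin at (285,176) is well clear. I'll descend and make the first stroke gently.

arm_command:
  targets:
    - {"xyz": [-0.07, 0, -0.8], "yaw": 0, "jaw": -1}
    - {"xyz": [0, 0, -0.8], "yaw": 0, "jaw": -1}
    - {"xyz": [0, 0, -0.4], "yaw": 0, "jaw": -1}
    - {"xyz": [0, 0, -0.4], "yaw": 0, "jaw": -1}
    - {"xyz": [0, 0, -0.4], "yaw": 0, "jaw": -1}
    - {"xyz": [0, 0, -0.4], "yaw": 0, "jaw": -1}
    - {"xyz": [0, 0, -0.2], "yaw": 0, "jaw": -1}
    - {"xyz": [0, 0, 0], "yaw": 0, "jaw": -1}

```text
clock: 4.15
tcp_pos: [0.5498, 0.0309, 0.2617]
orientation: [0.0, 0.155, 0.988, 0.0]
contact_force: [-2.9, 1.2, 8.7]
width: 0.0001
grasp_force: 4.1
```

Run:
```python
from h import *
s=status.sense();print(s['tcp_pos'],s['contact_force'])
d=grab('scene');cv2.imwrite('pics/s2.png',cv2.resize(d['frame'][130:270,180:320,::-1],None,fx=4,fy=4))
s=status.sense();print(s['tcp_pos'],s['contact_force'])
```

```text
[0.54983663 0.03094544 0.26171166] [-2.8896267   1.15122146  8.72388819]
[0.54987299 0.03094828 0.26184873] [-3.33079122 -0.47074098  8.83348146]
```

View pics/s2.png

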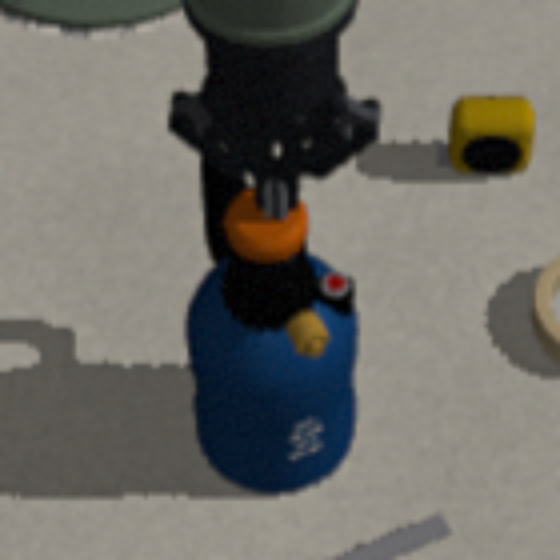

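The fingertips are pressing the button fully down, and the force matches the spring at the bottom. Next I'll release, correct y by about 5 mm while clear of the button, and stroke again.

arm_command:
  targets:
    - {"xyz": [0, 0, 0.6], "yaw": 0, "jaw": -1}
    - {"xyz": [0, 0, 0.6], "yaw": 0, "jaw": -1}
    - {"xyz": [0, 0, 0.6], "yaw": 0, "jaw": -1}
    - {"xyz": [0, 0, 0], "yaw": 0, "jaw": -1}
    - {"xyz": [0.05, -0.17, 0], "yaw": 0, "jaw": -1}
    - {"xyz": [0, 0, 0], "yaw": 0, "jaw": -1}
    - {"xyz": [0, 0, 0], "yaw": 0, "jaw": -1}
    - {"xyz": [0, 0, 0], "yaw": 0, "jaw": -1}

```text
clock: 5.2
tcp_pos: [0.5511, 0.0258, 0.3151]
orientation: [-0.0, 0.155, 0.988, -0.0]
contact_force: [0.8, -0.5, 0.2]
width: -0.0
grasp_force: 0.0
```

Run:
```python
from h import *
s=status.sense();print(s['tcp_pos'],s['contact_force'])
d=grab('scene');P=cloud(d);hsv=cv2.cvtColor(d['frame'],cv2.COLOR_RGB2HSV)
m=(hsv[...,0]>4)&(hsv[...,0]<20)&(hsv[...,1]>150)&(hsv[...,2]>80)&(P[...,2]>.29)&(P[...,2]<.305)
q=P[m];print(m.sum(),q.mean(0),(q.min(0)+q.max(0))/2,np.ptp(q,0))
```

```text
[0.5510914  0.02578783 0.3150678 ] [ 0.78544879 -0.45792633  0.22517336]
216 [0.56000194 0.02257627 0.29789129] [0.55552593 0.02185312 0.29710705] [0.04520716 0.04701106 0.01353673]
```

The button sprang back up and the TCP is centred. Now the second stroke.

arm_command:
  targets:
    - {"xyz": [0, 0, -0.4], "yaw": 0, "jaw": -1}
    - {"xyz": [0, 0, -0.5], "yaw": 0, "jaw": -1}
    - {"xyz": [0, 0, -0.5], "yaw": 0, "jaw": -1}
    - {"xyz": [0, 0, -0.4], "yaw": 0, "jaw": -1}
    - {"xyz": [0, 0, 0], "yaw": 0, "jaw": -1}
    - {"xyz": [0, 0, 0], "yaw": 0, "jaw": -1}
    - {"xyz": [0, 0, 0], "yaw": 0, "jaw": -1}
    - {"xyz": [0, 0, 0], "yaw": 0, "jaw": -1}

```text
clock: 6.25
tcp_pos: [0.5514, 0.0258, 0.2609]
orientation: [0.0, 0.155, 0.988, 0.0]
contact_force: [0.6, 0.2, 8.4]
width: 0.0001
grasp_force: 4.1
```

arm_command:
  targets:
    - {"xyz": [0, 0, 0.6], "yaw": 0, "jaw": -1}
    - {"xyz": [0, 0, 0.6], "yaw": 0, "jaw": -1}
    - {"xyz": [0, 0, 0.6], "yaw": 0, "jaw": -1}
    - {"xyz": [0, 0, 0], "yaw": 0, "jaw": -1}
    - {"xyz": [0, 0, 0], "yaw": 0, "jaw": -1}
    - {"xyz": [0, 0, 0], "yaw": 0, "jaw": -1}
    - {"xyz": [0, 0, 0], "yaw": 0, "jaw": -1}
    - {"xyz": [0, 0, 0], "yaw": 0, "jaw": -1}

```text
clock: 7.25
tcp_pos: [0.5511, 0.0257, 0.315]
orientation: [-0.0, 0.155, 0.988, -0.0]
contact_force: [0.3, 0.4, -0.3]
width: 0.0
grasp_force: 0.0
```

arm_command:
  targets:
    - {"xyz": [0, 0, -0.4], "yaw": 0, "jaw": -1}
    - {"xyz": [0, 0, -0.5], "yaw": 0, "jaw": -1}
    - {"xyz": [0, 0, -0.5], "yaw": 0, "jaw": -1}
    - {"xyz": [0, 0, -0.4], "yaw": 0, "jaw": -1}
    - {"xyz": [0, 0, 0], "yaw": 0, "jaw": -1}
    - {"xyz": [0, 0, 0], "yaw": 0, "jaw": -1}
    - {"xyz": [0, 0, 0], "yaw": 0, "jaw": -1}
    - {"xyz": [0, 0, 0], "yaw": 0, "jaw": -1}

```text
clock: 8.25
tcp_pos: [0.5514, 0.0258, 0.2609]
orientation: [0.0, 0.155, 0.988, 0.0]
contact_force: [0.2, 0.7, 8.6]
width: 0.0003
grasp_force: 4.1
```

arm_command:
  targets:
    - {"xyz": [0, 0, 0.6], "yaw": 0, "jaw": -1}
    - {"xyz": [0, 0, 0.6], "yaw": 0, "jaw": -1}
    - {"xyz": [0, 0, 0.6], "yaw": 0, "jaw": -1}
    - {"xyz": [0, 0, 0], "yaw": 0, "jaw": -1}
    - {"xyz": [0, 0, 0], "yaw": 0, "jaw": -1}
    - {"xyz": [0, 0, 0], "yaw": 0, "jaw": -1}
    - {"xyz": [0, 0, 0], "yaw": 0, "jaw": -1}
    - {"xyz": [0, 0, 0], "yaw": 0, "jaw": -1}

```text
clock: 9.25
tcp_pos: [0.5511, 0.0257, 0.3151]
orientation: [-0.0, 0.155, 0.988, -0.0]
contact_force: [0.3, 0.3, -0.5]
width: -0.0002
grasp_force: 0.0
```

Run:
```python
from h import *
for n in('wrist','scene'):
    d=grab(n);f=d['frame']
    P=cloud(d);h=cv2.cvtColor(f,cv2.COLOR_RGB2HSV)
    m=((h[...,0]<4)|(h[...,0]>170))&(h[...,1]>140)&(h[...,2]>90)&(np.hypot(P[...,0]-.551,P[...,1]-.025)<.08)
    print(n,m.sum(),np.argwhere(m).mean(0),np.nanmedian(P[m],0))
    m=(h[...,0]>4)&(h[...,0]<20)&(h[...,1]>150)&(P[...,2]>.24)&(P[...,2]<.31)
    q=P[m];print(q.mean(0),(q.min(0)+q.max(0))/2)
```

```text
wrist 101 [185.         293.82178218] [0.55907001 0.06509438 0.18865469]
[0.54019385 0.02695308 0.29860799] [0.54715737 0.02422981 0.29370609]
scene 13 [199.38461538 263.38461538] [0.56051028 0.06239699 0.18928403]
[0.55971346 0.01915089 0.29712719] [0.55757697 0.02096359 0.29509694]
```

After three strokes the pin stands about 5 mm out, so the next stroke should finish it.

arm_command:
  targets:
    - {"xyz": [0, 0, -0.4], "yaw": 0, "jaw": -1}
    - {"xyz": [0, 0, -0.5], "yaw": 0, "jaw": -1}
    - {"xyz": [0, 0, -0.5], "yaw": 0, "jaw": -1}
    - {"xyz": [0, 0, -0.4], "yaw": 0, "jaw": -1}
    - {"xyz": [0, 0, 0], "yaw": 0, "jaw": -1}
    - {"xyz": [0, 0, 0], "yaw": 0, "jaw": -1}
    - {"xyz": [0, 0, 0], "yaw": 0, "jaw": -1}
    - {"xyz": [0, 0, 0], "yaw": 0, "jaw": -1}

```text
clock: 10.35
tcp_pos: [0.5514, 0.0258, 0.2609]
orientation: [0.0, 0.155, 0.988, 0.0]
contact_force: [0.7, 0.7, 8.0]
width: -0.0003
grasp_force: 4.2
```

arm_command:
  targets:
    - {"xyz": [0, 0, 0.6], "yaw": 0, "jaw": -1}
    - {"xyz": [0, 0, 0.6], "yaw": 0, "jaw": -1}
    - {"xyz": [0, 0, 0.6], "yaw": 0, "jaw": -1}
    - {"xyz": [0, 0, 0], "yaw": 0, "jaw": -1}
    - {"xyz": [0, 0, 0], "yaw": 0, "jaw": -1}
    - {"xyz": [0, 0, 0], "yaw": 0, "jaw": -1}
    - {"xyz": [0, 0, 0], "yaw": 0, "jaw": -1}
    - {"xyz": [0, 0, 0], "yaw": 0, "jaw": -1}

```text
clock: 11.35
tcp_pos: [0.5511, 0.0258, 0.3151]
orientation: [-0.0, 0.155, 0.988, -0.0]
contact_force: [0.9, -0.0, 0.2]
width: -0.0001
grasp_force: 0.0
```

Run:
```python
from h import *
for n in('wrist','scene'):
    d=grab(n);f=d['frame']
    if n=='wrist':cv2.imwrite('pics/w4.png',cv2.resize(f[100:260,180:340,::-1],None,fx=3,fy=3))
    P=cloud(d);h=cv2.cvtColor(f,cv2.COLOR_RGB2HSV)
    m=((h[...,0]<4)|(h[...,0]>170))&(h[...,1]>140)&(h[...,2]>90)&(np.hypot(P[...,0]-.551,P[...,1]-.025)<.08)
    print(n,m.sum(),np.argwhere(m).mean(0),np.nanmedian(P[m],0))
```

```text
wrist 115 [187.80869565 295.6       ] [0.55910669 0.06515002 0.20001189]
scene 13 [196.92307692 263.69230769] [0.56012087 0.06377725 0.19903089]
```

View pics/w4.png

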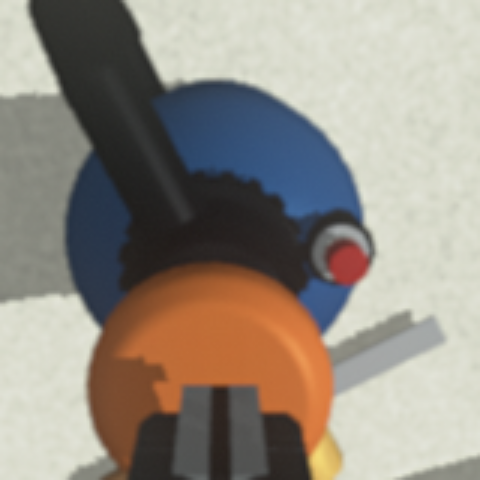

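The red pin (crop pixel 348,262) now stands at z ≈ 0.199–0.200 with the white band showing, so it is fully out. I'll back off upward and hand in.

arm_command:
  targets:
    - {"xyz": [0, 0, 0.6], "yaw": 0, "jaw": -1}
    - {"xyz": [0, 0, 0.6], "yaw": 0, "jaw": -1}
    - {"xyz": [0, 0, 0.4], "yaw": 0, "jaw": -1}
    - {"xyz": [0, 0, 0], "yaw": 0, "jaw": -1}
    - {"xyz": [0, 0, 0], "yaw": 0, "jaw": -1}
    - {"xyz": [0, 0, 0], "yaw": 0, "jaw": -1}
    - {"xyz": [0, 0, 0], "yaw": 0, "jaw": -1}
    - {"xyz": [0, 0, 0], "yaw": 0, "jaw": -1}

```text
clock: 12.45
tcp_pos: [0.5511, 0.0257, 0.3631]
orientation: [-0.0, 0.155, 0.988, -0.0]
contact_force: [-0.2, 0.1, 0.0]
width: 0.0001
grasp_force: 0.0
```

Run:
```python
from h import *
d=grab('scene');P=cloud(d);h=cv2.cvtColor(d['frame'],cv2.COLOR_RGB2HSV)
m=(h[...,0]>4)&(h[...,0]<20)&(h[...,1]>150)&(P[...,2]>.24)&(P[...,2]<.31)
q=P[m];print(np.median(q,0),np.percentile(q[:,2],90))
print(workorder.job_done())
```

```text
[0.55762412 0.01958386 0.29831881] 0.3013345119901185
the job is handed in; nothing more can be done
None
```

The sprayer is pumped up: four full strokes brought the gauge pin fully out (top at about 199 mm), the button is back up, nothing else was touched, and the job is handed in, though the hand-in returned no verdict.

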